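# Take the battery cover off the fish feeder

## Task

The automatic feeder's batteries are due for a change: squeeze the release tab of the battery cover on top of the feeder inward, and with the tab kept pressed pivot the cover up out of its frame and draw it out from under the retaining bar. Set the cover down gently, right side up, in the middle of the rubber mat, still holding it until it is down, and let go.

Things in the scene. Friction and masses are not known exactly. Their poses are not given: they have to be found in the camera images.
- feeder: Fixed grey fish feeder, 132 (x) x 84 (y) x 70 mm high, clear drum on +y side (to y 95, z 78). Origin: centre of underside; +x away from robot. Cover lies on its top. Retaining bar across top (x -58 to -46, z 77 to 81) holds the cover's plain end, at x -52: pivot the +x end up about the line x -52, z 70 (along y) by 20-25 deg (binds past 30), then draw 15 mm or more up its own slope to +x: free.
- cover_grip (a point): Grip point of grey battery cover (60 g), axes as feeder's; in place at x 18, y 0, z 82 mm of feeder. Plate 100 x 52 x 3.5 mm, from x -70 to +30 of this point, underside 12 mm below it. Upright finger rib (outer face x -12) and release tab (outer face x +19, pressed +12), 25 mm wide, tops 9 mm above this point. Ribs below: set on a flat surface, this point is 19 mm above it.
- cover_tab (a joint): Travel of the cover's release tab, m: 0 free, nose hooked under the feeder's top; 0.007 pressed fully in (-x, towards the rib); clear from 0.006. Spring, 5 N. Fingers opened to 50-70 mm, coming from above and closing along x on rib and tab, tips 3-5 mm above the plate, gripping with 25 N or more, press it and hold the cover in one grasp.
- mat_mid (a point): Centre of the upper face of a black rubber mat, 170 mm (x) by 150 mm (y), 3 mm thick, fixed flat on the ledge to the left or right of the feeder; x and y along its sides, z up.
Mind the look-alikes: they are no part of the job. Leave any green or yellow look-alike of the part that bears cover_grip alone.

How it is judged (in metres and radians):
On the way, in this order (a step that is already met when the one before it is completed fails the run):
1. the release tab is pressed in (at least 4 mm) with the cover in its frame (value of joint cover_tab above 0.004 m and z of cover_grip in the frame of feeder below 0.095 m and angle between cover_grip's own z axis and vertical below 0.15 rad), for 0.1 s.
2. the cover is pivoted up at least 11 degrees while still over its seat (angle between cover_grip's own z axis and vertical above 0.2 rad and z of cover_grip in the frame of feeder below 0.13 m and x of cover_grip in the frame of feeder between -0.025 and 0.03 m and y of cover_grip in the frame of feeder between -0.015 and 0.015 m), for 0.1 s.
3. the cover is lowered to the mat (to within about 15 mm) while still held, its tab still squeezed (horizontal distance between cover_grip and mat_mid below 0.05 m and height (world z) of cover_grip below 0.038 m and value of joint cover_tab above 0.003 m), for 0.1 s.
At the end, for the whole second after the job is handed in: The cover lies on the mat right side up and level within 10 degrees, its grip point within 50 mm of the mat's centre, released with the tab sprung back out (horizontal distance between cover_grip and mat_mid below 0.05 m and height (world z) of cover_grip below 0.032 m and angle between cover_grip's own z axis and vertical below 0.18 rad and value of joint cover_tab below 0.003 m); the robot touches nothing.
It also fails if it takes over 40 s, if anything falls off the work surface, if the arm or the gripper's body presses on something with over 40 N, if the wrist force passes 120 N, or if a joint passes its speed limit or range.

## Robot

A 6-joint arm with a two-finger parallel gripper is mounted at the origin on the work surface. World frame = base frame: x ahead of the robot, y to its left, z up, the work surface at z = 0. Lengths are in mm, angles in rad, forces in N, time in s.
With the tool pointing down it reaches from about 350 to 875 mm from the base axis. Payload 4.2 kg.
Tool frame: the origin (TCP) lies on the mounting face of the last link; the fingertips stand 173 mm ahead of it and the grasp point (between the pads) lies grip_point_offset ahead of it (grip_point_offset is the distance from the TCP to the grasp point, in mm); z points along the fingers, y is the line along which they close (so a half turn about z gives the same grasp; the last joint's range is limited). The gripper opens to 85 mm and grips with 20 to 120 N. Pads are 22 mm wide; open, the fingers measure 114 mm over their backs; the gripper's body (76 mm by 85 mm) begins 54 mm behind the grasp point. The pads swing forward as they close: fully open they stand 13 mm farther back than shut.
Start: joints at [-0.934, 0.385, 0.008, 0, -1.194, -0.259], TCP at [230.562, -580.897, 404.712] pointing down, gripper open.
Joint ranges: [-3.14, 3.14], [-1.21, 2.06], [-1.07, 1.41], [-3.16, 2.05], [-2.99, -0.16], [-3.1, 3.1]. Speed limits (rad/s): [2.79, 2.79, 3.14, 3.14, 3.14, 3.14].

## Interface

Orientations are given as a unit quaternion [x, y, z, w].
In Python, from bench import read_state, get_image, job_done, recognise, place_of, grip_point_offset gives the robot as it stands. The module is installed in compiled form; this text tells all that it offers.
- The arm moves only by the tool carry_out, never from a script. Its arguments are lists of equal length, an entry for each row: "slide": the shift along the tool's x, y, z in m, a list of three; "roll": the turn about the tool's z in degrees; "claw": the finger opening in m, from 0 to 0.0854. A call has 1 to 8 rows; each row is the pose to reach, as a shift and turn from the pose commanded when the call began, along the tool's axes at that moment; what a row does not reach only later rows make up. A row lasts 1/8 s, in which the tool goes at most 62.5 mm and 10.7 degrees, less where a joint would pass 70% of its speed; a pose out of reach is approached as far as the arm can. A call with a gripper value outside its range is refused whole. The fingers move at their own pace and stop on an object; the grip force is fixed at half the most. Time passes only in rows, so rows that repeat a pose let the fingers close. It gives the time, the measured TCP pose, the force, the opening and the grip force at its end, in the units of the state.
- read_state(): the state, without advancing time (a new reading comes with each control period).
- get_image(name): name is "side" or "top"; returns a dict with "img" (420x560x3 uint8, red, green, blue), "z_map" (420x560 float32, mm along the optical axis (not along the pixel's ray), 0 where there is no reading), "mtx" (3x3 intrinsics, pixels), "world_from_camera" (4x4, takes a point from camera to world coordinates). Camera axes: x right, y up, looking along -z (the intrinsics and any distortion apply to the point x, -y, -z); pixel columns grow to the right and rows downward; lengths in mm; the calibration is good to about 2 mm. A picture is of the moment at which its call begins.
- job_done(): hands the job in; it is judged then, once.
Trained networks look in a picture, given as the dict that the camera call returned (one of the last four; its "shot" number tells which), for a name from the list of things; names that differ only in an ending like _2 or _b are one class to them, and where a whole thing is asked for, a point or a joint stands for the part that bears it (a point fixed in the world has none). Each returns a list of dicts, best first, with "conf" (0 to 1); they miss things now and then, are a little off and sometimes report something else, mostly with a low value. They report only what shows in the picture. A call takes as long as a camera call. They do not tell look-alikes from the thing itself.
- recognise(picture, thing): "at" ([column, row] in pixels, amid what is visible of it).
- place_of(picture, thing): "at" ([column, row] in pixels: a listed point, or the origin of a listed thing).
The state is a dict: "clock": time; "joints": joint angles; "joint_vel": joint speeds; "joint_efforts": joint torques, N m; "position": TCP position; "ee_rot": TCP orientation; "contact_force": force on the tool from outside, world axes, zero at the start; "wrist_torque": the same for the moment, N m; "gripper_width": finger opening in mm; "grasp_force": force on a finger pad.
Only numpy, scipy, OpenCV 4.12 (cv2) and the standard library are available. Lean on these libraries where they do the work, as an engineer would, in place of code of your own. Each camera call takes 0.05 s, during which the arm holds its last target. There are 200 camera calls.

## Working session

There is one attempt and no reset: what is moved stays moved. The work goes in short steps, Python scripts to look and compute and a tool call to move; the robot and the scene stay as the last step left them, time stands still between calls to the robot, and variables do not carry over. Pictures are saved under pics/ and viewed, at most 10 in all, crops included, and the job is handed in when it is done.

Besides the shell and the picture viewer there is one more tool, called after ">>>" as name(argument=value, ...), one argument or row to a line, values as JSON. carry_out: Moves the arm, as the interface text tells. Its arguments: {"type":"object","properties":{"slide":{"type":"array"},"roll":{"type":"array"},"claw":{"type":"array"}},"required":["slide","roll","claw"]}

```bash
mkdir -p pics; cat > h.py <<'E'
import numpy as np, cv2
from bench import *
def ray(p,px,z=None):
    # world point of a pixel: from depth map (z None) or at world height z
    M=p["mtx"];T=np.array(p["world_from_camera"]);u,v=px
    d=np.array([(u-M[0][2])/M[0][0],-(v-M[1][2])/M[1][1],-1.])
    if z is None:
        s=p["z_map"][int(round(v)),int(round(u))]
    else:
        s=(z-T[2,3])/(T[:3,:3]@d)[2]
    return T[:3,:3]@(d*s)+T[:3,3]
def save(p,n): cv2.imwrite("pics/"+n,cv2.cvtColor(p["img"],cv2.COLOR_RGB2BGR))
E
python3 - <<'E'
from h import *
np.set_printoptions(precision=1,suppress=True)
print(grip_point_offset if not callable(grip_point_offset) else grip_point_offset()); s=read_state(); print(s["position"],s["ee_rot"],s["gripper_width"])
for n in("top","side"):
    p=get_image(n);save(p,n+"0.png");print(n,np.array(p["world_from_camera"])[:3,3],p.keys())
    for t in("feeder","cover_grip","mat_mid"):
        for f in(recognise,place_of):
            try:
                for r in f(p,t)[:4]: print(f.__name__,t,r["conf"],r["at"],ray(p,r["at"]))
            except Exception as e: print(t,e)
E
```

```text
154.70000000000002
[ 230.5 -580.7  403.6] [-0.2  1.   0.  -0. ] 85.48678556581935
top [468.  -50.5 884.6] dict_keys(['img', 'z_map', 'mtx', 'world_from_camera', 'shot'])
call feeder 0.57 [283.6, 177.8] [ 574.8 -102.2   69.7]
call feeder 0.64 [296.4, 181.7] [ 565.9 -128.8   72.6]
call cover_grip 0.89 [367.0, 137.0] [ 674.6 -299.3   10.3]
call cover_grip 0.84 [330.1, 260.1] [ 396.  -206.8   11.5]
call cover_grip 0.75 [301.1, 179.8] [ 569.7 -138.7   72.9]
call cover_grip 0.96 [379.6, 200.1] [ 529.4 -324.7    7.1]
call cover_grip 0.94 [338.4, 250.5] [ 416.9 -226.3   10.1]
call cover_grip 0.86 [303.7, 169.3] [ 592.  -144.8   72.1]
call cover_grip 0.69 [375.4, 143.3] [ 660.5 -319.2    7.5]
call mat_mid 0.8 [174.8, 194.5] [548.6 139.3   1.7]
call mat_mid 0.91 [175.8, 194.2] [549.2 137.    2.2]
side [471.  686.7 743.6] dict_keys(['img', 'z_map', 'mtx', 'world_from_camera', 'shot'])
call feeder 0.7 [263.1, 192.6] [571.1 -63.5  78.6]
call feeder 0.61 [268.5, 195.6] [561.1 -65.3  70.5]
call cover_grip 0.76 [268.8, 171.8] [ 568.3 -131.8   73.7]
call cover_grip 0.74 [307.5, 148.4] [ 500.  -305.5    8.4]
call cover_grip 0.61 [349.7, 180.8] [ 403.6 -199.2   10.1]
call cover_grip 0.58 [231.6, 147.6] [ 671.2 -284.3   11.6]
call cover_grip 0.76 [346.2, 176.6] [ 411.3 -210.7   11.5]
call cover_grip 0.73 [258.6, 164.8] [ 591.2 -152.    73.3]
call cover_grip 0.66 [300.1, 139.1] [ 519.3 -337.2   10.2]
call cover_grip 0.65 [242.3, 141.3] [ 651.7 -315.7    8.2]
call mat_mid 0.94 [267.7, 310.9] [537.7 148.    3. ]
call mat_mid 0.6 [266.6, 306.1] [540.8 137.1   1.2]
call mat_mid 0.47 [264.9, 197.0] [567.  -57.6  73.2]
```

```bash
python3 - <<'E'
import cv2
a=cv2.imread("pics/top0.png"); cv2.imwrite("pics/topc.png",cv2.resize(a[90:300,130:430],None,fx=2.6,fy=2.6,interpolation=cv2.INTER_CUBIC))
a=cv2.imread("pics/side0.png"); cv2.imwrite("pics/sidec.png",cv2.resize(a[130:240,210:330],None,fx=5,fy=5,interpolation=cv2.INTER_CUBIC))
E
```

```text
(no output)
```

View pics/topc.png

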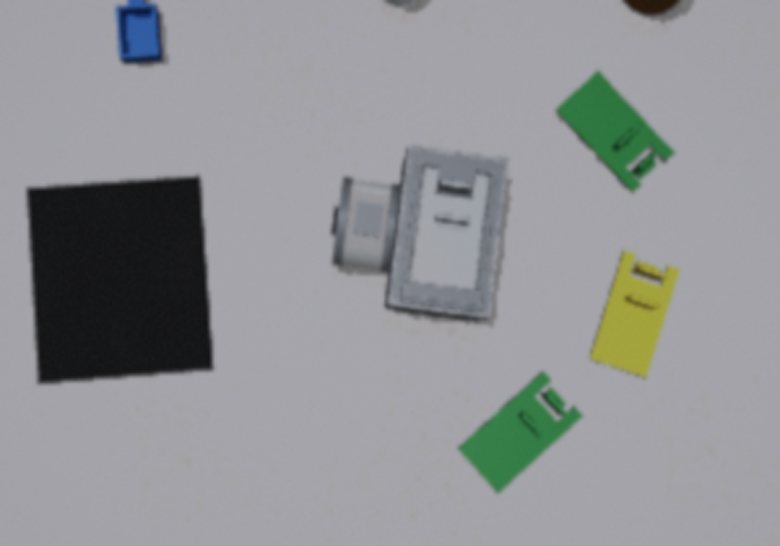

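View pics/sidec.png

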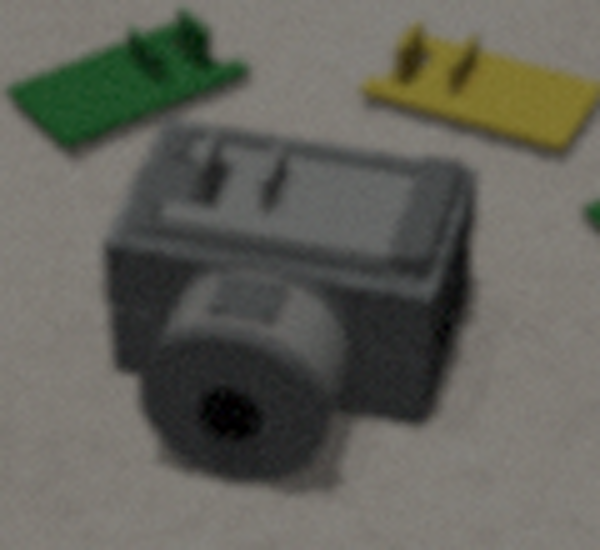

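The candidates for the cover in the top image are green (367,137), green (338,250), yellow (379,200) and grey on the feeder at (304,169). By the description I choose the grey one: it sits on the feeder, with the rib and tab towards +x and the retaining bar at the −x end. The black mat is on the left, around (176,194). Next I'll fit the feeder's yaw and work out the approach.

```bash
cat > fit.py <<'E'
from h import *
from scipy.spatial.transform import Rotation as R
np.set_printoptions(precision=2,suppress=True)
def cloud(p):
    v,u=np.mgrid[0:420,0:560];M=p["mtx"];T=np.array(p["world_from_camera"]);z=p["z_map"]
    c=np.stack([(u-M[0][2])/M[0][0]*z,-(v-M[1][2])/M[1][1]*z,-z],-1)
    return c@T[:3,:3].T+T[:3,3]
if __name__=="__main__":
    for n in("top","side"):
        p=get_image(n);W=cloud(p);Q=W[(p["z_map"]>0)]
        F=Q[(Q[:,2]>64)&(Q[:,2]<95)&(abs(Q[:,0]-566)<110)&(abs(Q[:,1]+110)<110)]
        best=[]
        for a in np.radians(np.arange(-15,5,.25)):
            x=F[:,0]*np.cos(a)+F[:,1]*np.sin(a);y=-F[:,0]*np.sin(a)+F[:,1]*np.cos(a)
            lo,hi=np.percentile(x,[.7,99.3]);ylo=np.percentile(y,.7)
            best.append((hi-lo,a,(lo+hi)/2,ylo))
        w,a,xc,ylo=min(best);yc=ylo+42
        c,s=np.cos(a),np.sin(a)
        print(n,len(F),"w",w,"yaw",np.degrees(a),"feeder",[xc*c-yc*s,xc*s+yc*c],"grip",[(xc+18)*c-yc*s,(xc+18)*s+yc*c])
        for r in place_of(p,"cover_grip")[:4]: print("net",r["conf"],ray(p,r["at"],82))
        for r in place_of(p,"mat_mid")[:1]: print("mat",r["conf"],ray(p,r["at"],3))
    p=get_image("top");m=(p["img"].max(2)<45)&(np.arange(560)[None]<230);
    k,l,st,ce=cv2.connectedComponentsWithStats(m.astype(np.uint8));i=1+st[1:,4].argmax()
    print("mat px",ce[i],st[i],ray(p,ce[i],3))
    print(R.from_quat(read_state()["ee_rot"]).as_matrix())
E
python3 fit.py
```

```text
top 2990 w 129.661645339257 yaw -8.25 feeder [np.float64(572.7629515697324), np.float64(-140.78132130064427)] grip [np.float64(590.5766765324864), np.float64(-143.3641884964855)]
net 0.95 [ 519.45 -305.78   82.  ]
net 0.72 [ 421.38 -209.81   82.  ]
net 0.64 [ 586.8  -138.96   82.  ]
net 0.61 [ 643.24 -301.88   82.  ]
mat 0.71 [545.07 133.5    3.  ]
side 2449 w 130.57925592414006 yaw -7.0 feeder [np.float64(571.2396245407539), np.float64(-140.17065171276283)] grip [np.float64(589.1054552702977), np.float64(-142.36429989405548)]
net 0.82 [ 644.28 -219.2    82.  ]
net 0.75 [ 520.72 -232.6    82.  ]
net 0.74 [ 588.82 -146.95   82.  ]
net 0.57 [ 423.1  -142.97   82.  ]
mat 0.96 [546.64 142.37   3.  ]
mat px [175.6  196.98] [ 141  159   70   77 4736] [542.91 137.3    3.  ]
[[-0.93 -0.37  0.  ]
 [-0.37  0.93  0.  ]
 [-0.    0.   -1.  ]]
```

>>> carry_out(
  slide=[
    [-0.495, 0.275, 0.1],
    [-0.495, 0.275, 0.1],
    [-0.495, 0.275, 0.1],
    [-0.495, 0.275, 0.1],
    [-0.495, 0.275, 0.1],
    [-0.495, 0.275, 0.1],
    [-0.495, 0.275, 0.1],
    [-0.495, 0.275, 0.1],
  ],
  roll=[-61.5, -61.5, -61.5, -61.5, -61.5, -61.5, -61.5, -61.5],
  claw=[0.06, 0.06, 0.06, 0.06, 0.06, 0.06, 0.06, 0.06],
)

```text
clock: 2.05
position: [543.6, -198.1, 317.8]
ee_rot: [-0.664, 0.748, -0.0, 0.0]
contact_force: [0.9, -0.2, 0.3]
gripper_width: 60.0
grasp_force: 0.0
```

>>> carry_out(
  slide=[
    [-0.061, -0.038, 0.035],
    [-0.061, -0.038, 0.035],
    [-0.061, -0.038, 0.035],
    [-0.061, -0.038, 0.035],
  ],
  roll=[0, 0, 0, 0],
  claw=[0.06, 0.06, 0.06, 0.06],
)

```text
clock: 2.55
position: [586.9, -144.9, 283.5]
ee_rot: [-0.663, 0.749, -0.0, 0.0]
contact_force: [-0.7, -0.5, 0.3]
gripper_width: 60.4
grasp_force: 0.0
```

```bash
python3 - <<'E'
from fit import *
s=read_state();print(s["position"],s["ee_rot"],s["gripper_width"])
p=get_image("side");save(p,"side1.png");q=get_image("top")
a=p["img"][70:240,190:350];b=q["img"][110:260,230:380]
c=cv2.resize(a,(564,600),interpolation=cv2.INTER_CUBIC)
cv2.imwrite("pics/side1c.png",c[:,:,::-1])
cv2.imwrite("pics/top1c.png",cv2.resize(b,(600,600),interpolation=cv2.INTER_CUBIC)[:,:,::-1])
E
```

```text
[ 586.89 -144.92  283.53] [-0.66  0.75 -0.    0.  ] 60.42560754414389
```

View pics/side1c.png

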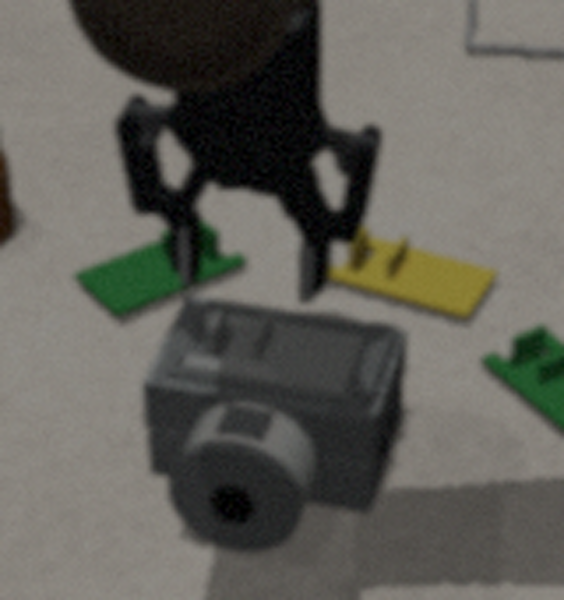

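The side view shows the open fingers over the grey cover, with tips at about full-frame (244,152) and (277,154). The tab and rib lie below and between them. I'll get the tip height and the rib/tab line from the depth map.

```bash
python3 - <<'E'
from fit import *
s=read_state();P=np.array(s["position"]);a=np.radians(-6.8)
e=np.array([np.cos(a),np.sin(a)]);f=np.array([-e[1],e[0]])
for n in("side","top"):
    p=get_image(n);W=cloud(p).reshape(-1,3)[p["z_map"].ravel()>0]
    d=W[:,:2]-P[:2];x=d@e;y=d@f;z=W[:,2]
    m=(abs(x)<50)&(abs(y)<16)&(z>95)&(z<150)
    for nm,k in(("neg",m&(x<0)),("pos",m&(x>0))):
        if k.sum()>3:
            zz=np.sort(z[k]);print(n,nm,k.sum(),"tip z",zz[:5],"x at tip",x[k][np.argsort(z[k])[:6]],"y med",np.median(y[k]),"y rng",np.percentile(y[k],[5,95]))
    r=(abs(x)<35)&(abs(y)<25)&(z>79)&(z<94)
    o=np.argsort(x[r]);print(n,"ribs xyz\n",np.c_[x[r],y[r],z[r]][o][::max(1,r.sum()//25)])
    g=(abs(x+20)<20)&(abs(y)<15)&(z>65)&(z<79);print("plate z",np.median(z[g]) if g.any() else None)
E
```

```text
side neg 112 tip z [116.17 116.94 117.92 119.33 119.44] x at tip [-36.78 -33.97 -36.57 -36.5  -32.12 -34.36] y med 9.144283587196693 y rng [-4.35 13.86]
side pos 126 tip z [115.85 116.28 116.4  116.8  117.68] x at tip [33.91 30.84 29.58 29.78 29.26 31.27] y med 8.656546820551116 y rng [-7.08 13.58]
side ribs xyz
 [[-10.47  -4.81  89.3 ]
 [-10.04  18.1   89.37]
 [ -9.9    1.28  86.35]
 [ -9.83   9.45  80.11]
 [ -9.73  16.76  90.76]
 [ -9.65   8.45  86.81]
 [ -9.51  -0.52  92.37]
 [ -9.27   6.9   88.04]
 [ -8.77   4.72  91.25]
 [ -7.82   9.02  91.89]
 [ -7.51  16.4   80.09]
 [ -7.38  15.67  84.5 ]
 [ -6.88  13.3   92.52]
 [ -6.64   4.31  90.56]
 [ 16.79  -7.69  89.72]
 [ 17.01   7.99  79.04]
 [ 17.24  -9.49  90.79]
 [ 17.39  -9.62  85.67]
 [ 17.46  -1.91  83.95]
 [ 17.56  -2.05  81.31]
 [ 17.83  12.02  84.52]
 [ 18.23   9.71  92.63]
 [ 18.38  17.38  86.05]
 [ 18.94  15.7   82.15]
 [ 19.49  12.83  89.81]
 [ 19.59  12.26  91.85]
 [ 20.1   10.28  92.72]
 [ 21.65  12.67  86.81]]
plate z 73.9065207507191
top neg 4 tip z [127.18 130.75 138.44 139.96] x at tip [-35.56 -30.15 -40.4  -42.51] y med 8.98541142212542 y rng [ 7.35 11.35]
top ribs xyz
 [[-8.01 11.16 86.48]
 [-7.98 13.08 84.83]
 [-6.52 11.69 90.25]
 [-6.48 13.6  88.55]
 [-5.86  9.39 87.45]
 [-5.31 14.93 79.54]
 [-4.77 14.   90.86]
 [-4.27 11.79 89.07]]
plate z 73.39075138350881
```

>>> carry_out(
  slide=[
    [-0.004, -0.001, 0.01],
    [-0.004, -0.001, 0.02],
    [-0.004, -0.001, 0.028],
    [-0.004, -0.001, 0.033],
    [-0.004, -0.001, 0.033],
  ],
  roll=[0, 0, 0, 0, 0],
  claw=[0.06, 0.06, 0.06, 0.06, 0.06],
)

```text
clock: 3.38
position: [588.8, -140.0, 249.1]
ee_rot: [-0.664, 0.748, 0.0, -0.0]
contact_force: [-0.8, 0.1, -0.8]
gripper_width: 60.0
grasp_force: 0.0
```

>>> carry_out(
  slide=[
    [0, 0, 0],
    [0, 0, 0],
    [0, 0, 0],
    [0, 0, 0],
    [0, 0, 0],
    [0, 0, 0],
  ],
  roll=[0, 0, 0, 0, 0, 0],
  claw=[0.035, 0.025, 0.015, 0.01, 0.01, 0.01],
)

```text
clock: 4.12
position: [588.7, -140.0, 250.9]
ee_rot: [-0.664, 0.748, -0.0, 0.0]
contact_force: [-2.8, 0.4, 5.6]
gripper_width: 21.3
grasp_force: 60.2
```

>>> carry_out(
  slide=[
    [0, 0.0005, -0.003],
    [0, 0.0013, -0.006],
    [0, 0.002, -0.009],
    [0, 0.003, -0.012],
    [0, 0.004, -0.015],
    [0, 0.0055, -0.018],
    [0, 0.0055, -0.018],
  ],
  roll=[0, 0, 0, 0, 0, 0, 0],
  claw=[0.01, 0.01, 0.01, 0.01, 0.01, 0.01, 0.01],
)

```text
clock: 5.0
position: [584.2, -139.1, 266.9]
ee_rot: [-0.663, 0.748, -0.001, 0.001]
contact_force: [6.0, -2.1, -14.3]
gripper_width: 20.9
grasp_force: 67.1
```

```bash
python3 - <<'E'
from fit import *
s=read_state();print(s["position"],s["wrist_torque"],s["gripper_width"])
p=get_image("side")
cv2.imwrite("pics/side2c.png",cv2.resize(p["img"][110:240,200:340],(640,594),interpolation=cv2.INTER_CUBIC)[:,:,::-1])
E
```

```text
[ 584.17 -139.12  266.93] [-0.42 -2.52 -0.01] 20.904890147500815
```

View pics/side2c.png

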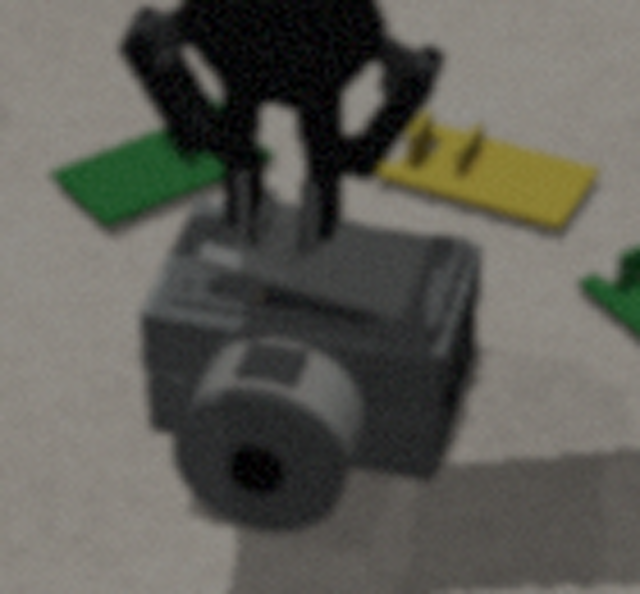

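The cover is pivoting up in the grasp: its +x end, at crop (235,220), has lifted out of the frame and the plain end is still under the bar. I'll lift further and measure the tilt.

>>> carry_out(
  slide=[
    [0, 0.0015, -0.003],
    [0, 0.003, -0.006],
    [0, 0.0045, -0.008],
    [0, 0.0045, -0.008],
  ],
  roll=[0, 0, 0, 0],
  claw=[0.01, 0.01, 0.01, 0.01],
)

```text
clock: 5.55
position: [580.2, -138.5, 275.3]
ee_rot: [-0.664, 0.748, -0.001, 0.002]
contact_force: [6.2, -1.5, -14.3]
gripper_width: 21.0
grasp_force: 73.3
```

```bash
cat > tilt.py <<'E'
from fit import *
s=read_state();P=np.array(s["position"]);print(P,s["wrist_torque"],s["gripper_width"])
a=np.radians(-6.8);e=np.array([np.cos(a),np.sin(a)]);f=np.array([-e[1],e[0]])
for n in("side","top"):
    p=get_image(n);W=cloud(p).reshape(-1,3)[p["z_map"].ravel()>0]
    d=W[:,:2]-P[:2];x=d@e;y=d@f;z=W[:,2];zt=P[2]-173
    m=(x>-75)&(x<-22)&(abs(y)<20)&(z<zt+5)&(z>60)
    for i in range(4):
        if m.sum()<10: break
        A=np.c_[x,y,np.ones(len(x))];c=np.linalg.lstsq(A[m],z[m],rcond=None)[0];m=m&(abs(A@c-z)<4)
    print(n,m.sum(),"pitch deg",np.degrees(np.arctan(c[0])),"roll",np.degrees(np.arctan(c[1])),"z at tcp",c[2],[ (round(q),round(float(np.median(z[m&(abs(x-q)<4)])),1)) for q in(-65,-55,-45,-35,-25) if (m&(abs(x-q)<4)).any()])
E
python3 tilt.py
```

```text
[ 580.2  -138.53  275.27] [-0.41 -2.89 -0.02] 20.96535931131884
side 297 pitch deg 13.242093774870515 roll -1.5652938780194616 z at tcp 92.35426097376038 [(-65, 79.9), (-55, 79.9), (-45, 81.0), (-35, 83.8), (-25, 86.7)]
top 212 pitch deg 8.607751050641513 roll -1.6864419119226999 z at tcp 88.41158623880018 [(-65, 79.2), (-55, 79.6), (-45, 79.7), (-35, 82.1), (-25, 85.2)]
```

>>> carry_out(
  slide=[
    [0, 0.001, -0.003],
    [0, 0.002, -0.006],
    [0, 0.002, -0.006],
  ],
  roll=[0, 0, 0],
  claw=[0.01, 0.01, 0.01],
)

```text
clock: 6.02
position: [577.7, -138.2, 280.9]
ee_rot: [-0.663, 0.748, -0.001, 0.001]
contact_force: [5.7, -1.8, -13.4]
gripper_width: 21.2
grasp_force: 75.7
```

```bash
sed -i 's/m=(x>-75)/m=(x>-50)/' tilt.py; python3 tilt.py
```

```text
[ 577.68 -138.24  280.91] [-0.23 -2.56  0.  ] 21.19286810459566
side 198 pitch deg 21.208712153209678 roll -0.9373974217762147 z at tcp 98.47658606108706 [(-45, 81.1), (-35, 85.1), (-25, 88.3)]
top 97 pitch deg 22.227659946691052 roll -0.8983097790721536 z at tcp 97.87995764186785 [(-45, 79.8), (-35, 83.0), (-25, 86.7)]
```

>>> carry_out(
  slide=[
    [0, -0.004, -0.0016],
    [0, -0.008, -0.0032],
    [0, -0.012, -0.005],
    [0, -0.016, -0.0064],
    [0, -0.021, -0.0085],
    [0, -0.026, -0.0105],
    [0, -0.032, -0.013],
    [0, -0.032, -0.013],
  ],
  roll=[0, 0, 0, 0, 0, 0, 0, 0],
  claw=[0.01, 0.01, 0.01, 0.01, 0.01, 0.01, 0.01, 0.01],
)

```text
clock: 7.12
position: [609.3, -142.5, 295.4]
ee_rot: [-0.664, 0.748, -0.001, 0.0]
contact_force: [-0.3, 0.8, -0.6]
gripper_width: 21.2
grasp_force: 72.7
```

```bash
python3 tilt.py; python3 - <<'E'
from fit import *
p=get_image("side")
cv2.imwrite("pics/side3c.png",cv2.resize(p["img"][90:240,190:340],(600,600),interpolation=cv2.INTER_CUBIC)[:,:,::-1])
E
```

```text
[ 609.31 -142.46  295.36] [-0.03 -0.01  0.01] 21.200467724930036
side 197 pitch deg 18.189438018992384 roll 0.3725993266229277 z at tcp 113.37572355640204 [(-45, 98.7), (-35, 101.9), (-25, 105.0)]
top 109 pitch deg 18.29723205015742 roll 0.9001537494244625 z at tcp 111.64932244004915 [(-45, 97.1), (-35, 99.6), (-25, 104.2)]
```

View pics/side3c.png

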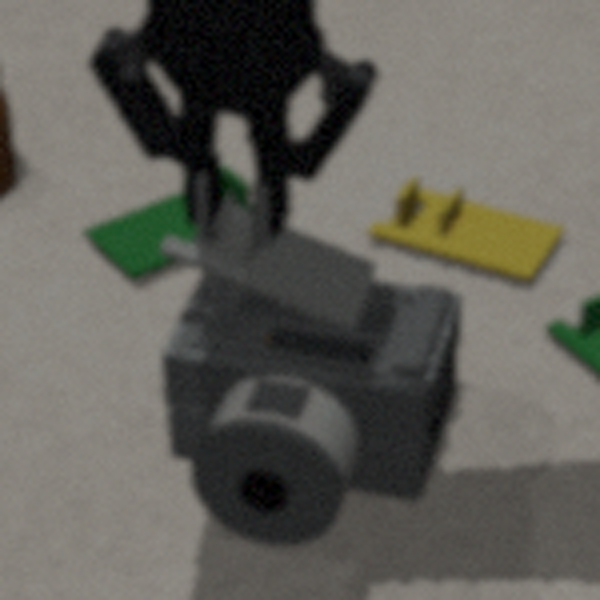

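The cover is free (force near zero), tilted about 18° in the grasp and clear of the bar. Next I'll lift it and carry it to the mat.

>>> carry_out(
  slide=[
    [0, 0, -0.02],
    [-0.015, 0.005, -0.04],
    [-0.05, 0.02, -0.05],
    [-0.095, 0.035, -0.05],
    [-0.14, 0.05, -0.05],
    [-0.185, 0.066, -0.05],
    [-0.23, 0.082, -0.05],
    [-0.26, 0.093, -0.05],
  ],
  roll=[0, 0, 0, 0, 0, 0, 0, 0],
  claw=[0.01, 0.01, 0.01, 0.01, 0.01, 0.01, 0.01, 0.01],
)

```text
clock: 8.28
position: [546.2, 129.4, 345.7]
ee_rot: [-0.664, 0.747, -0.0, 0.001]
contact_force: [0.2, -0.5, -1.8]
gripper_width: 21.0
grasp_force: 72.7
```

>>> carry_out(
  slide=[
    [-0.011, 0.004, 0.03],
    [-0.011, 0.004, 0.06],
    [-0.011, 0.004, 0.09],
    [-0.011, 0.004, 0.11],
    [-0.011, 0.004, 0.11],
  ],
  roll=[0, 0, 0, 0, 0],
  claw=[0.01, 0.01, 0.01, 0.01, 0.01],
)

```text
clock: 8.9
position: [544.0, 138.7, 233.9]
ee_rot: [-0.664, 0.748, 0.0, -0.002]
contact_force: [0.1, 0.1, -0.6]
gripper_width: 20.8
grasp_force: 72.7
```

```bash
python3 tilt.py; python3 - <<'E'
from fit import *
p=get_image("side")
print([(r["conf"],ray(p,r["at"],60)) for r in place_of(p,"cover_grip")],[(r["conf"],ray(p,r["at"],3)) for r in place_of(p,"mat_mid")])
cv2.imwrite("pics/side4c.png",cv2.resize(p["img"][200:400,170:390],(660,600),interpolation=cv2.INTER_CUBIC)[:,:,::-1])
E
```

```text
[543.96 138.69 233.93] [-0.04 -0.    0.06] 20.822325907278604
[(0.69, array([543.16, 134.26,  60.  ])), (0.66, array([ 641.31, -233.9 ,   60.  ]))] [(0.82, array([543.79, 135.19,   3.  ]))]Traceback (most recent call last):
  File "tilt.py", line 11, in <module>
    print(n,m.sum(),"pitch deg",np.degrees(np.arctan(c[0])),"roll",np.degrees(np.arctan(c[1])),"z at tcp",c[2],[ (round(q),round(float(np.median(z[m&(abs(x-q)<4)])),1)) for q in(-65,-55,-45,-35,-25) if (m&(abs(x-q)<4)).any()])
                                                     ^
NameError: name 'c' is not defined
```

View pics/side4c.png

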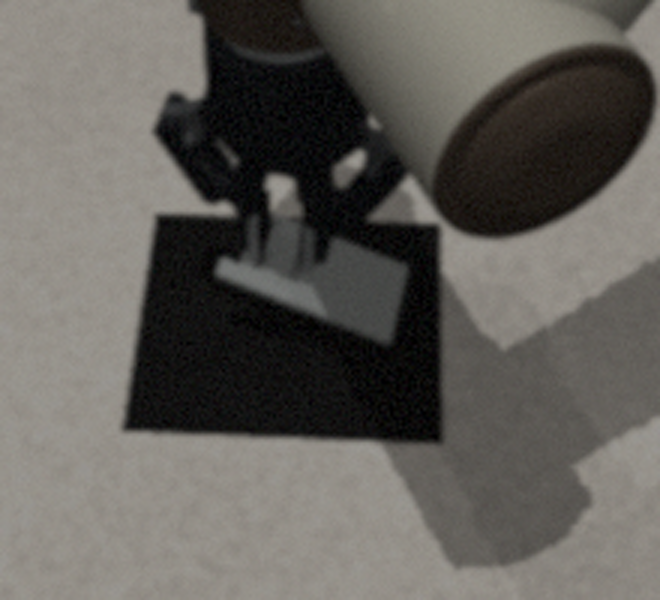

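The cover is over the mat, still held and tilted, plain end lowest at crop (390,345). Now I'll lower it in small steps.

>>> carry_out(
  slide=[
    [0, 0, 0.006],
    [0, 0, 0.012],
    [0, 0, 0.016],
    [0, -0.001, 0.019],
    [0, -0.002, 0.022],
    [0, -0.003, 0.025],
    [0, -0.003, 0.025],
  ],
  roll=[0, 0, 0, 0, 0, 0, 0],
  claw=[0.01, 0.01, 0.01, 0.01, 0.01, 0.01, 0.01],
)

```text
clock: 9.98
position: [547.9, 137.9, 209.9]
ee_rot: [-0.664, 0.748, -0.0, -0.0]
contact_force: [-0.7, -0.4, 1.2]
gripper_width: 21.3
grasp_force: 72.4
```

>>> carry_out(
  slide=[
    [0, -0.001, 0.003],
    [0, -0.002, 0.006],
    [0, -0.003, 0.009],
    [0, -0.004, 0.012],
    [0, -0.004, 0.012],
  ],
  roll=[0, 0, 0, 0, 0],
  claw=[0.01, 0.01, 0.01, 0.01, 0.01],
)

```text
clock: 10.6
position: [553.2, 137.7, 199.3]
ee_rot: [-0.664, 0.748, -0.001, 0.002]
contact_force: [1.7, -1.1, 5.6]
gripper_width: 20.5
grasp_force: 58.3
```

>>> carry_out(
  slide=[
    [0, -0.0005, 0.002],
    [0, -0.001, 0.004],
    [0, -0.001, 0.006],
    [0, -0.001, 0.006],
  ],
  roll=[0, 0, 0, 0],
  claw=[0.01, 0.01, 0.01, 0.01],
)

```text
clock: 11.1
position: [554.7, 137.6, 194.7]
ee_rot: [-0.664, 0.747, -0.002, 0.003]
contact_force: [1.7, -3.2, 12.8]
gripper_width: 20.6
grasp_force: 59.7
```

```bash
python3 - <<'E'
from fit import *
s=read_state();P=np.array(s["position"]);print(P,s["contact_force"])
p=get_image("side")
a=np.radians(-6.8);e=np.array([np.cos(a),np.sin(a)]);f=np.array([-e[1],e[0]])
W=cloud(p).reshape(-1,3);d=W[:,:2]-P[:2];x=d@e;y=d@f;z=W[:,2]
for q in range(-80,45,8):
    k=(abs(x-q)<3)&(y>-5)&(y<22)&(z<30)&(p["z_map"].ravel()>0)
    if k.any():print(q,k.sum(),np.percentile(z[k],[20,50,80]))
cv2.imwrite("pics/side5c.png",cv2.resize(p["img"][200:400,170:390],(660,600),interpolation=cv2.INTER_CUBIC)[:,:,::-1])
E
```

```text
[554.69 137.6  194.67] [ 1.67 -3.21 12.84]
-80 45 [2.64 3.52 4.39]
-72 54 [2.66 3.95 5.22]
-64 59 [12.37 13.81 14.74]
-56 59 [12.02 13.71 14.94]
-48 52 [11.81 13.62 14.5 ]
-40 54 [12.02 13.38 14.59]
-32 53 [12.7  13.57 14.85]
-24 57 [12.26 13.69 14.95]
-16 54 [11.98 13.69 15.23]
-8 42 [12.05 13.42 16.25]
0 51 [11.64 12.93 14.32]
8 68 [12.94 14.23 23.64]
16 41 [ 4.9  10.91 14.02]
24 36 [ 2.58  4.45 13.38]
32 35 [2.27 3.59 5.83]
40 42 [2.32 3.81 4.6 ]
```

View pics/side5c.png

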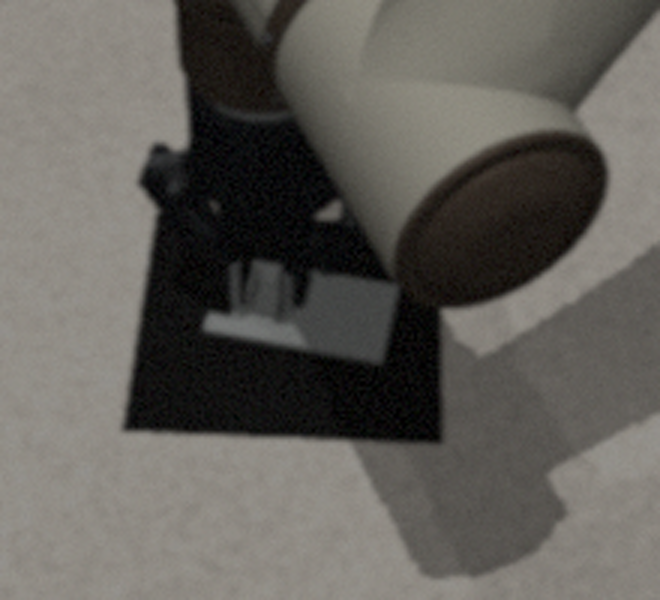

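The plate is flat on the mat (top at 13.6 mm along its whole length), still held. Next: release and retreat.

>>> carry_out(
  slide=[
    [0, 0, 0],
    [0, 0, 0],
    [0, 0, 0],
    [0, 0, 0],
    [0, 0, -0.02],
    [0, 0, -0.06],
    [0, 0, -0.1],
    [0, 0, -0.1],
  ],
  roll=[0, 0, 0, 0, 0, 0, 0, 0],
  claw=[0.035, 0.06, 0.06, 0.06, 0.06, 0.06, 0.06, 0.06],
)

```text
clock: 12.15
position: [553.6, 137.8, 295.2]
ee_rot: [-0.664, 0.748, -0.001, 0.004]
contact_force: [-1.1, -0.4, -0.0]
gripper_width: 60.0
grasp_force: 0.0
```

```bash
python3 - <<'E'
from fit import *
s=read_state();print(s["position"],s["contact_force"],s["gripper_width"])
p=get_image("side");W=cloud(p)
print([(r["conf"],ray(p,r["at"],22)) for r in place_of(p,"cover_grip")[:2]])
m=(W[...,2]>9)&(W[...,2]<18)&(abs(W[...,0]-540)<75)&(abs(W[...,1]-138)<50)&(p["z_map"]>0);Q=W[m]
print(len(Q),Q.mean(0),np.linalg.lstsq(np.c_[Q[:,:2],np.ones(len(Q))],Q[:,2],rcond=None)[0],np.percentile(Q[:,:2],[2,98],axis=0))
cv2.imwrite("pics/side6c.png",cv2.resize(p["img"][200:400,170:390],(660,600),interpolation=cv2.INTER_CUBIC)[:,:,::-1])
E
```

```text
[553.56 137.77 295.22] [-1.05 -0.44 -0.03] 60.01911921678545
[(0.59, array([547.3 , 134.23,  22.  ]))]
1364 [524.38 140.93  13.88] [-0.01 -0.   17.55] [[481.66 111.32]
 [575.91 166.73]]
```

View pics/side6c.png

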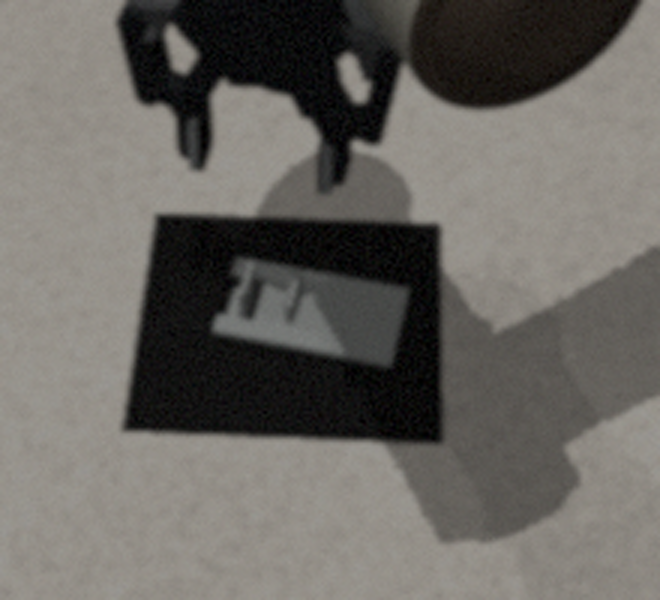

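The cover lies flat and right side up on the mat. Its grip point is within about 1 cm of the mat's centre, and the gripper is clear.

```bash
python3 -c "
from bench import *
print(job_done())"
```

```text
the job is handed in; nothing more can be done
None
```

The battery cover was unlatched, pivoted up, drawn out from under the bar, and set down level and right side up on the mat about 1 cm from its centre. It was then released and the job handed in; the interface gave no verdict.

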